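# Send two tins down the gate dispenser

### The job

Using the push pads of the dispenser's rocking levers, first let out the red tin: press down the pad of its lane until the gate at the other end lifts and the tin has rolled to the stop at the low end, then let the lever come back up so the gate shuts. After that, do the same for the yellow tin. Only press the pads: do not touch the tins themselves, keep the green tin behind its gate, and leave everything else on the table where it is.

Things in the scene. Friction and masses are not known exactly. Their poses are not given: they have to be found in the camera images.
- rack: Tin dispenser fixed to the table, 345 x 270 mm: three parallel sloping lanes. Origin on the table surface; +x runs down the lanes, away from the robot, +y to its left, z up. Lane centres at y = +88 (left), 0 (middle), -88 mm (right). The floor falls from 68 mm up at x = -110 to 20 mm up at x = 230 mm. Grey posts 159 mm tall at x = -30 mm carry a cross rod, 150 mm up, for the three levers
- lever_left (a joint): Angle of the left lane's rocking lever, rad: 0 at rest (pad up, gate shut), 0.40 at its stop with the pad fully down and the gate fully raised. A tin can pass below the gate from about 0.30. A spring returns it at once when let go; pushing the pad down takes about 4 N at first and 6 to 7 N near the stop
- pad_left (a point): Centre of the top face of the left lever's black square push pad (40 x 40 mm, 6 mm thick), at the robot's end of the lever. At rest it is at x = -160, y = +88 mm of the dispenser, 184 mm above the table, level. Pressed fully it goes straight down about 53 mm (sideways drift below 4 mm) and tilts 0.40 rad, uphill end low; nothing is under it
- lever_middle (a joint): Angle of the middle lane's rocking lever, rad: 0 at rest (pad up, gate shut), 0.40 at its stop with the pad fully down and the gate fully raised. A tin can pass below the gate from about 0.30. A spring returns it at once when let go; pushing the pad down takes about 4 N at first and 6 to 7 N near the stop
- pad_middle (a point): Centre of the top face of the middle lever's black square push pad (40 x 40 mm, 6 mm thick), at the robot's end of the lever. At rest it is at x = -160, y = 0 mm of the dispenser, 184 mm above the table, level. Pressed fully it goes straight down about 53 mm (sideways drift below 4 mm) and tilts 0.40 rad, uphill end low; nothing is under it
- lever_right (a joint): Angle of the right lane's rocking lever, rad: 0 at rest (pad up, gate shut), 0.40 at its stop with the pad fully down and the gate fully raised. A tin can pass below the gate from about 0.30. A spring returns it at once when let go; pushing the pad down takes about 4 N at first and 6 to 7 N near the stop
- pad_right (a point): Centre of the top face of the right lever's black square push pad (40 x 40 mm, 6 mm thick), at the robot's end of the lever. At rest it is at x = -160, y = -88 mm of the dispenser, 184 mm above the table, level. Pressed fully it goes straight down about 53 mm (sideways drift below 4 mm) and tilts 0.40 rad, uphill end low; nothing is under it
- red_tin: Centre of the tin with the red label: closed, 53 mm diameter, 76 mm long, about 0.2 kg, lying across its lane (its y axis is the tin's axis) and free to roll down it. Origin at its centre. Which tin lies in which lane varies. Waiting behind its gate (which hangs at x = +92 mm of the dispenser) its centre is near x = +63 mm, 70 mm up; resting at the 60 mm high stop wall across the low end it is near x = +203 mm, 51 mm up
- yellow_tin: Centre of the tin with the yellow label: closed, 53 mm diameter, 76 mm long, about 0.2 kg, lying across its lane (its y axis is the tin's axis) and free to roll down it. Origin at its centre. Which tin lies in which lane varies. Waiting behind its gate (which hangs at x = +92 mm of the dispenser) its centre is near x = +63 mm, 70 mm up; resting at the 60 mm high stop wall across the low end it is near x = +203 mm, 51 mm up
- green_tin: Centre of the tin with the green label: closed, 53 mm diameter, 76 mm long, about 0.2 kg, lying across its lane (its y axis is the tin's axis) and free to roll down it. Origin at its centre. Which tin lies in which lane varies. Waiting behind its gate (which hangs at x = +92 mm of the dispenser) its centre is near x = +63 mm, 70 mm up; resting at the 60 mm high stop wall across the low end it is near x = +203 mm, 51 mm up
- spice_jar: A lidded amber glass jar, 56 mm across and 110 mm tall, standing beside the dispenser; a bystander to be left alone; origin at the centre of its underside
- oil_bottle: A green glass bottle, 58 mm across and 160 mm tall, standing beside the dispenser; a bystander to be left alone; origin at the centre of its underside
- cup_stack: A stack of white portion cups, 72 mm across and 72 mm tall, standing beside the dispenser; a bystander to be left alone; origin at the centre of its underside
- shaker: A small aluminium shaker, 44 mm across and 85 mm tall, standing beside the dispenser; a bystander to be left alone; origin at the centre of its underside
- meal_box: A white closed take-away meal box, 158 x 158 mm and 74 mm tall, at the robot's right; a bystander to be left alone; origin at the centre of its underside
- spatula: A spatula lying on the table at the robot's left; a bystander to be left alone; its origin lies within it

How it is judged:
On the way, in this order (a step that is already met when the one before it is completed fails the run):
1. the red tin has rolled to the stop and all levers are back up, with the yellow and green tins still behind their gates (x of red_tin in the frame of rack between 0.185 and 0.225 m and z of red_tin in the frame of rack below 0.065 m and x of yellow_tin in the frame of rack between -0.1 and 0.08 m and x of green_tin in the frame of rack between -0.1 and 0.08 m and value of joint each of lever_left, lever_middle, lever_right below 0.06 rad), for 0.2 s.
2. the yellow tin has rolled to the stop too (x of yellow_tin in the frame of rack between 0.185 and 0.225 m and z of yellow_tin in the frame of rack below 0.065 m), for 0.2 s.
At the end, for the whole second after the job is handed in: The red and the yellow tin lie at rest (under 0.03 m/s) in the dispenser at the low stop wall (centres 185 to 225 mm along the dispenser's x, lower than 65 mm), the green tin is still behind its gate (centre below x = 80 mm), and all three levers are back up (below 0.06 rad) (all of step 2 and x of red_tin in the frame of rack between 0.185 and 0.225 m and z of red_tin in the frame of rack below 0.065 m and x of green_tin in the frame of rack between -0.1 and 0.08 m and value of joint each of lever_left, lever_middle, lever_right below 0.06 rad and linear speed of each of red_tin, yellow_tin, green_tin below 0.03 m/s); the robot touches nothing.
It fails at once if the robot touched a tin (contact force between any of the fingers, the arm and red_tin above 0.5 N or contact force between any of the fingers, the arm and yellow_tin above 0.5 N or contact force between any of the fingers, the arm and green_tin above 0.5 N).
It fails at once if a tin was lifted out of its lane (z of any of red_tin, yellow_tin, green_tin in the frame of rack above 0.1 m).
It fails at once if the yellow tin was let out before the red one was down (x of yellow_tin in the frame of rack above 0.11 m and x of red_tin in the frame of rack below 0.17 m).
It fails at once if the green tin was let out (x of green_tin in the frame of rack above 0.11 m).
It fails at once if a bystander was moved by more than 30 mm (distance of any of spice_jar, oil_bottle, cup_stack, shaker, meal_box, spatula from where it was at the start of the episode above 0.03 m).
It also fails if it takes over 48 s, if anything falls off the work surface, if the arm or the gripper's body presses on something with over 40 N, if the wrist force passes 120 N, or if a joint passes its speed limit or range.

### The arm

A 7-joint arm with a two-finger parallel gripper is mounted at the origin on the work surface. World frame = base frame: x ahead of the robot, y to its left, z up, the work surface at z = 0. Lengths are in m, angles in rad, forces in N, time in s.
With the tool pointing down it reaches from about 0.425 to 0.925 m from the base axis. Payload 6.8 kg.
Tool frame: the origin (TCP) lies on the front face of the gripper's body, between the roots of the fingers; the fingertips stand 73 mm ahead of it and the grasp point (between the pads) lies 54 mm ahead of it (env.nose_length is the distance from the TCP to the fingertips, in m); z points along the fingers, y is the direction in which the jaws open and shut (so a half turn about z gives the same grasp; the last joint's range is limited). The gripper opens to 85 mm and grips with 20 to 120 N. Pads are 22 mm wide; open, the fingers measure 114 mm over their backs; the gripper's body (76 mm by 85 mm) begins 54 mm behind the grasp point. The pads swing forward as they close: fully open they stand 13 mm farther back than shut.
Start: joints at [1.22, 0.477, 0.022, 1.555, -0.011, 1.109, -0.083], TCP at [0.162, -0.655, 0.304] pointing down, gripper open.
Joint ranges: [-2.96, 2.96], [-0.34, 2.1], [-1.41, 1.46], [0.24, 2.44], [-1.37, 4.51], [0.17, 1.92], [-2.96, 2.96]. Speed limits (rad/s): [2.39, 2.39, 3.14, 3.14, 3.14, 3.14, 3.14].

### API

Orientations are given as a unit quaternion [w, x, y, z].
In Python, from cell import env, kin, camera, calibration, job gives the robot as it stands. The module is installed in compiled form; this text tells all that it offers. Calls block until the motion is done:
- env.reach(position, orientation): joint-space move of the TCP to a pose.
- env.movel(position, velocity=0.15, rot=None, stop_force=None): straight line of the TCP; rot=None keeps the orientation; velocity is the mean speed in m/s. With stop_force (N) it stops when the force on the tool has changed by that much, and returns True; else False.
- env.goto_joints(angles): joint-space move.
- env.grip(opening, f_grip=None): finger opening in m; f_grip is the grip in N (None keeps the last); returns when the fingers have stopped.
- env.dwell(seconds).
- kin.inverse_kinematics(position, orientation): joint angles nearest the present ones, or None.
- env.get_state(): the state.
- camera(name): name is "scene" or "top" or "wrist"; returns (picture, depth): 400x640x3 uint8, blue, green, red; 400x640 float32, m along the optical axis (not along the pixel's ray), 0 where there is no reading.
- calibration(name): a dict with "fx", "fy", "cx", "cy" (pixels), "rvec" (rotation vector, rad) and "tvec" (3), from world to camera coordinates, as OpenCV has them. Camera axes: x right, y down, z forward; pixel columns grow to the right and rows downward; lengths in m; the calibration is good to about 2 mm. A picture is of the moment at which its call begins: read the wrist's pose just before it. calibration takes no time and is no camera call; for the wrist camera it gives the pose at the moment of the call.
A pose or a line that the arm cannot do raises env.PlanningError and nothing moves.
- job.job_done(): hands the job in, once; it reports no verdict.
The state is a dict: "time": time; "qpos": joint angles; "joint_velocities": joint speeds; "joint_torque": joint torques, N m; "tcp_pos": TCP position; "orientation": TCP orientation; "force": force on the tool from outside, world axes, zero at the start; "torque": the same for the moment, N m; "opening": finger opening in m.
Only numpy, scipy, OpenCV 4.12 (cv2) and the standard library are available. Lean on these libraries where they do the work, as an engineer would, in place of code of your own. Each camera call takes 0.05 s, during which the arm holds its last target.

## Working session

There is one attempt and no reset: what is moved stays moved. The work goes in short steps, each a Python script; the robot and the scene stay as the last script left them, time stands still between calls to the robot, and variables do not carry over. Pictures are saved under pics/ and viewed, and the job is handed in when it is done.

```bash
mkdir -p pics; python3 - <<'E'
from cell import env,camera,calibration
import cv2,numpy as np
for n in ["scene","top"]:
    p,d=camera(n); cv2.imwrite(f"pics/{n}0.png",p); np.savez(f"{n}0.npz",p=p,d=d)
    print(n,calibration(n))
s=env.get_state();print(s["time"],s["tcp_pos"],s["orientation"],s["opening"],s["force"])
E
```

```text
scene {'fx': 507.10143213144994, 'fy': 507.10143213144994, 'cx': 317.45539563216704, 'cy': 193.84851037213727, 'rvec': array([ 1.98470373,  0.94943458, -0.53757655]), 'tvec': array([-0.33774955, -0.10728698,  2.286103  ])}
top {'fx': 369.7112873484718, 'fy': 369.7112873484718, 'cx': 318.46528391345066, 'cy': 199.2729167501641, 'rvec': array([ 2.12585464, -2.15946113,  0.15485476]), 'tvec': array([-2.54264954e-05,  5.67831532e-01,  1.17982278e+00])}
0.1 [ 0.16216738 -0.65480985  0.30305118] [-7.90677149e-04  9.92637893e-01  1.21117147e-01 -1.57701318e-04] 0.08530262513153664 [ 0.2319566  -0.97365219  0.059057  ]
```

View pics/scene0.png

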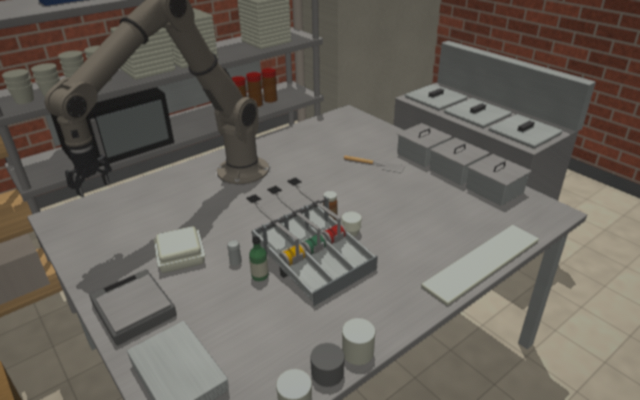

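View pics/top0.png

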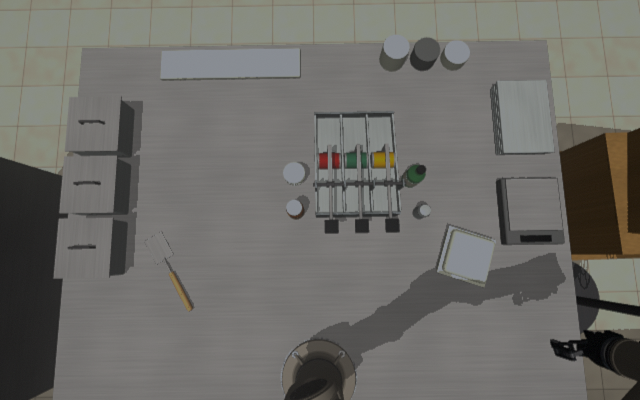

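The top view shows red in the left lane, green in the middle and yellow in the right. The black pads sit at about (331,226), (361,226) and (392,225).

```bash
cat > h.py <<'E'
import cv2,numpy as np
from cell import env,kin,camera,calibration,job
def ray(n,u,v,z,c=None):
    c=c or calibration(n);R=cv2.Rodrigues(c["rvec"])[0];t=c["tvec"]
    o=-R.T@t;d=R.T@np.array([(u-c["cx"])/c["fx"],(v-c["cy"])/c["fy"],1]);return o+d*(z-o[2])/d[2]
E
python3 - <<'E'
from h import *
f=np.load("top0.npz");p=f["p"];d=f["d"]
m=(p.max(2)<45).astype(np.uint8); m[:215]=0;m[236:]=0;m[:,:318]=0;m[:,402:]=0
n,l,s,c=cv2.connectedComponentsWithStats(m)
P=[]
for i in range(1,n):
    if s[i,4]>40:
        x=ray("top",*c[i],.184);print(s[i],c[i],x,d[int(c[i][1]),int(c[i][0])]);P.append(x)
# scene cross-check
f=np.load("scene0.npz");q=f["p"];m=(q.max(2)<45).astype(np.uint8);m[:170]=0;m[206:]=0;m[:,:240]=0;m[:,310:]=0
n,l,s,c=cv2.connectedComponentsWithStats(m)
for i in range(1,n):
    if s[i,4]>15: print("scene",s[i],c[i],ray("scene",*c[i],.184))
hsv=cv2.cvtColor(p,cv2.COLOR_BGR2HSV)
for nm,a,b in [("red",0,8),("yel",18,32),("grn",55,90)]:
    m=((hsv[...,0]>=a)&(hsv[...,0]<=b)&(hsv[...,1]>120)).astype(np.uint8);m[:140]=0;m[180:]=0;m[:,:315]=0;m[:,399:]=0
    ys,xs=np.nonzero(m);print(nm,len(xs),xs.mean(),ys.mean(),ray("top",xs.mean(),ys.mean(),.09))
print(env.nose_length)
b=p[90:250,280:450];cv2.imwrite("pics/crop0.png",cv2.resize(b,None,fx=3.5,fy=3.5,interpolation=cv2.INTER_CUBIC))
E
```

```text
[386 219  13  13 161] [391.7826087  225.01242236] [ 0.46814308 -0.21960271  0.184     ] 1.0674678
[325 220  13  13 141] [331.4751773  225.90780142] [ 0.4682897  -0.04565695  0.184     ] 1.066658
[356 220  12  12 144] [361.5 225.5] [ 0.46810713 -0.13227415  0.184     ] 1.0677204
scene [290 180   8   4  22] [293.68181818 181.31818182] [ 0.47272433 -0.04870397  0.184     ]
scene [271 188   8   5  27] [274.22222222 189.7037037 ] [ 0.47398754 -0.1351312   0.184     ]
scene [249 196   9   5  30] [253.06666667 198.26666667] [ 0.47234511 -0.22258358  0.184     ]
red 199 328.7185929648241 160.06532663316582 [ 0.68790169 -0.04407701  0.09      ]
yel 240 382.2708333333333 159.4625 [ 0.6870322  -0.21667534  0.09      ]
grn 0 nan nan [nan nan nan]
0.0726<stdin>:17: RuntimeWarning: Mean of empty slice.
  ret = ret.dtype.type(ret / rcount)
```

View pics/crop0.png

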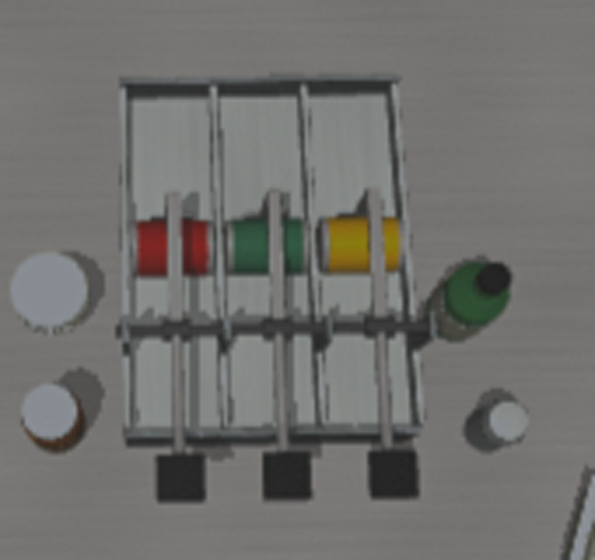

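```bash
python3 - <<'E'
from h import *
q=[0,1,0,0]
for x,y in [(.466,-.046),(.466,-.220)]:
    for z in (.40,.30,.20,.19):print(y,z,kin.inverse_kinematics([x,y,z],q))
env.grip(0.0)
env.movel([.162,-.655,.40],velocity=.2)
env.reach([.466,-.046,.40],q)
env.movel([.466,-.046,.275],velocity=.15)
env.dwell(.3)
s=env.get_state();print(s["time"],s["tcp_pos"],s["orientation"],s["opening"],s["force"])
for n in ["scene","top"]:
    p,d=camera(n); cv2.imwrite(f"pics/{n}1.png",p)
E
```

```text
-0.046 0.4 [ 0.50577615  0.08394488 -0.56789583  1.8709736   0.04840105  1.20019829
 -1.64885915]
-0.046 0.3 [ 0.43655213  0.17928207 -0.52172003  2.00784248  0.10717392  0.98056984
 -1.70881701]
-0.046 0.2 [ 0.35156739  0.31504806 -0.44972036  2.10915925  0.19747918  0.75674396
 -1.79396715]
-0.046 0.19 [ 0.34126261  0.33047952 -0.43960606  2.11721834  0.20762156  0.73415038
 -1.80323196]
-0.22 0.4 [ 0.53864038  0.14412398 -0.24439107  1.79405376  0.03718242  1.20787062
 -1.2873169 ]
-0.22 0.3 [ 0.52086884  0.23160253 -0.23325473  1.9245841   0.06340622  0.99238585
 -1.3118656 ]
-0.22 0.2 [ 0.49013651  0.35806683 -0.20535982  2.01888077  0.10240037  0.77418503
 -1.34666579]
-0.22 0.19 [ 0.48591074  0.37269618 -0.20093657  2.02621797  0.10655115  0.75235683
 -1.35028847]
5.2 [ 0.46620448 -0.04601729  0.27549293] [ 1.51664668e-04  9.99999868e-01 -3.69660756e-05  4.90405877e-04] -0.00017372068544051615 [-0.78403092  0.28887479  0.66607342]
```

View pics/scene1.png

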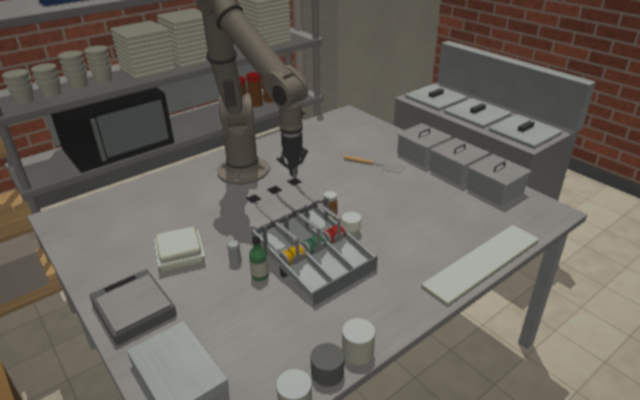

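View pics/top1.png

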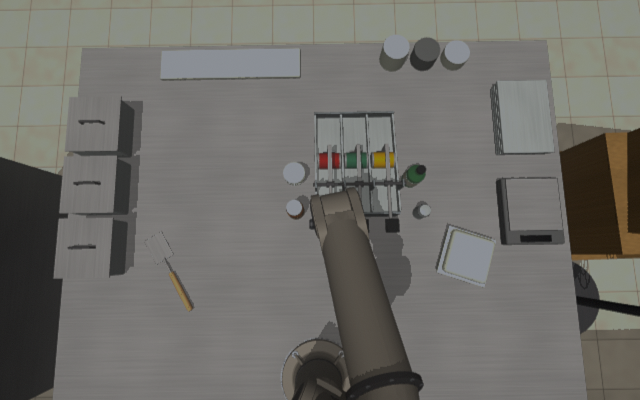

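The scene view shows the closed fingertips just above the left pad at (294,181), with nothing disturbed. The top camera still sees all the tins, so I'll press now.

```bash
cat >> h.py <<'E'
def tins(tag):
    p,d=camera("top");cv2.imwrite(f"pics/{tag}.png",p);hsv=cv2.cvtColor(p,cv2.COLOR_BGR2HSV)
    for nm,a,b in [("red",0,8),("yel",18,32),("grn",65,95)]:
        m=((hsv[...,0]>=a)&(hsv[...,0]<=b)&(hsv[...,1]>90)).astype(np.uint8);m[:108]=0;m[180:]=0;m[:,:315]=0;m[:,399:]=0
        ys,xs=np.nonzero(m)
        if len(xs):print(nm,len(xs),xs.mean().round(1),ys.mean().round(1),ray("top",xs.mean(),ys.mean(),.09)[:2].round(3))
def press(x,y,tag):
    r=env.movel([x,y,.253],velocity=.05,stop_force=2.5);s=env.get_state();print("contact",r,s["tcp_pos"],s["force"])
    r=env.movel([x,y,.196],velocity=.06,stop_force=14);s=env.get_state();print("bottom",r,s["tcp_pos"],s["force"])
    env.dwell(1.3);tins(tag);s=env.get_state();print(s["time"],s["tcp_pos"],s["force"])
E
python3 - <<'E'
from h import *
tins("t_pre")
press(.466,-.046,"t_red")
E
```

```text
red 244 328.3 160.2 [ 0.687 -0.043]
yel 256 382.5 159.4 [ 0.687 -0.217]
grn 162 354.9 159.7 [ 0.688 -0.128]
contact True [ 0.46537544 -0.04609324  0.25446316] [-0.55371022  0.03521253  1.99263148]
bottom True [ 0.4650073  -0.04606192  0.20548354] [-6.71029709 -0.16319899 19.92991584]
red 286 328.0 121.4 [ 0.818 -0.044]
yel 255 382.5 159.4 [ 0.687 -0.217]
grn 159 354.9 159.6 [ 0.688 -0.128]
7.9167 [ 0.46490862 -0.04608183  0.20565593] [-5.89381551 -0.29869951 16.6448602 ]
```

```bash
python3 - <<'E'
from h import *
env.movel([.466,-.046,.30],velocity=.08)
env.dwell(.6); tins("t_red2")
env.movel([.466,-.220,.30],velocity=.15)
env.dwell(.3)
p,d=camera("scene"); cv2.imwrite("pics/scene2.png",p[120:320,180:420].repeat(3,0).repeat(3,1)); print(env.get_state()["time"])
E
```

```text
red 287 327.9 121.5 [ 0.818 -0.044]
yel 255 382.5 159.4 [ 0.687 -0.217]
grn 163 354.8 159.8 [ 0.687 -0.128]
11.5667
```

View pics/scene2.png

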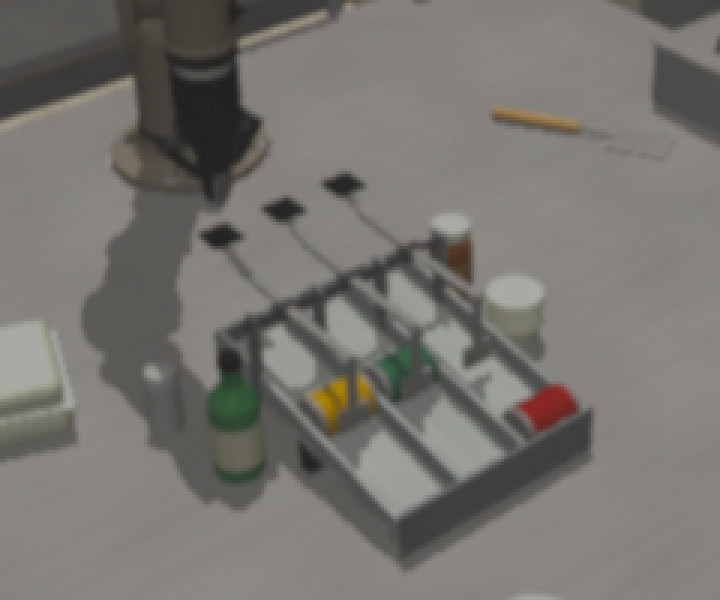

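The red tin lies at the stop, at crop pixel (548,408). All three pads are level, and yellow and green are still behind their gates. The fingertips hover above the right pad at (220,235).

```bash
python3 - <<'E'
from h import *
env.movel([.466,-.220,.270],velocity=.1)
press(.466,-.220,"t_yel")
env.movel([.466,-.220,.33],velocity=.08)
env.dwell(.8); tins("t_yel2")
p,d=camera("scene"); cv2.imwrite("pics/scene3.png",p[120:320,180:420].repeat(3,0).repeat(3,1))
s=env.get_state();print(s["time"],s["force"])
E
```

```text
contact True [ 0.46580346 -0.22019206  0.25370438] [ 0.76656331 -0.61628262  0.99183167]
bottom True [ 0.46510721 -0.22034736  0.20551062] [-6.55581412  1.46238434 18.30492258]
red 292 327.9 121.4 [ 0.818 -0.044]
yel 307 380.7 120.5 [ 0.818 -0.217]
grn 154 355.0 159.7 [ 0.688 -0.129]
14.5167 [ 0.4650155  -0.22031323  0.20561552] [-5.51694885  1.55702366 17.26196395]
red 288 327.9 121.3 [ 0.818 -0.044]
yel 307 380.7 120.5 [ 0.818 -0.217]
grn 159 354.9 159.7 [ 0.688 -0.128]
17.1417 [-0.13127997  0.382979   -0.54855926]
```

View pics/scene3.png

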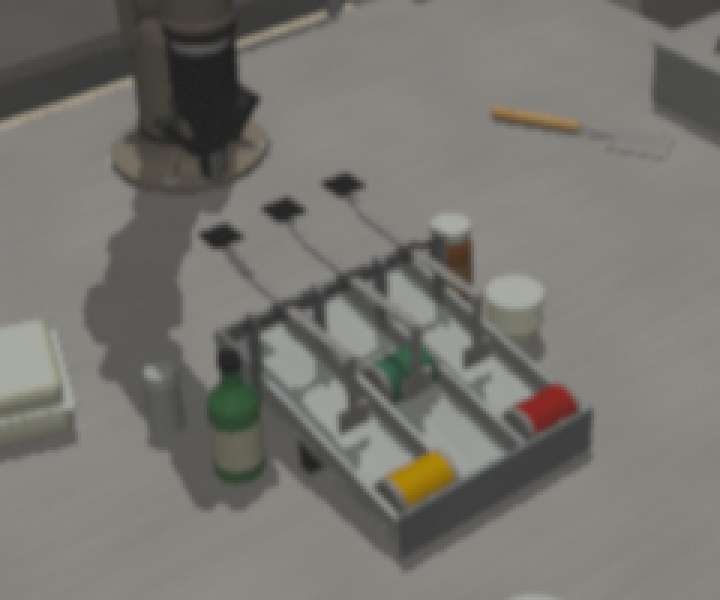

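Red (548,408) and yellow (420,480) are at the stop. Green (405,370) is still behind its gate, the pads are up, and the arm is clear.

```bash
python3 -c "
from h import *
job.job_done()"
```

```text
the job is handed in; nothing more can be done
```

I let out the red tin (left lane) and then the yellow tin (right lane). Each time I pressed the lane's pad with the closed fingertips down to the lever's stop, about 49 mm of travel and at most 20 N, then let it come back up. I handed the job in at about 17 s of the 48 s allowed.

- **Tins:** In the last pictures, both released tins lie at the low stop wall, each having moved about 131 mm by the top camera. The task's nominal positions give 140 mm; I put the gap down to casting all rays onto one height (90 mm), while the tins roll lower. The green tin did not move and is still behind its gate.
- **Levers:** By eye, all three pads look level in the scene view, after red and again after yellow; I did not measure the lever angles.
- **Everything else:** Nothing beside the dispenser looks moved. The hand was about 70 mm above the pads, with only about 0.7 N on the tool, which is noise level.

No check failed. The one disagreement was in finding the pads: the two cameras placed them about 5 mm apart, and I used the top camera's values.

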